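# Seat the sample carrier in the free corner stage and hold it

### The job

Two corner stages stand on the bench, and one of them is occupied by a round black resin mount. Pick up the aluminium sample carrier, set it flat on the plate of the free stage and press it into the corner, with its long side flush against the long fence and its end flush against the short fence. Finish while still gripping the carrier and pressing it firmly against both fences at once; leave the round mount where it is.

Things in the scene. Friction and masses are not known exactly. Their poses are not given: they have to be found in the camera images.
- carrier_center (a point): the sample carrier, a loose aluminium piece like an upside-down T, about 0.22 kg: base 46 (x) by 64 (y) by 22 mm high; on its middle an upright grip rib 12 mm thick (x), 52 mm long (y), top 62 mm above the underside. This point is on its centre line, 31 mm above the underside; z up. It starts flat on the bench, rib up. Either long side and either end may face the fences.
- carrier: the same carrier; origin at the centre of its underside
- mount: a loose round black resin sample mount, 40 mm diameter, 22 mm high, standing in the middle of the occupied stage's plate; origin at the centre of its underside
- stage_1: one of two identical fixed, rigid corner stages, either may be left or right, free or occupied: dark steel plate 110 x 110 x 10 mm with aluminium fences along two edges. Origin under the plate centre, at bench height; z up. Long fence on the +x edge, inner face at x = +45 mm; short fence on the +y edge, inner face at y = +45 mm; they meet in the corner. Fence tops at z = 26 mm.
- stage_1_long: the long fence of stage_1: 110 mm long (its y), 10 mm thick (its x), top 26 mm above the bench; origin at its middle, at bench height; rigid
- stage_1_short: the short fence of stage_1: 55 mm long (its x), 10 mm thick (its y), top 26 mm above the bench; origin at its middle, at bench height; rigid
- stage_2: one of two identical fixed, rigid corner stages, either may be left or right, free or occupied: dark steel plate 110 x 110 x 10 mm with aluminium fences along two edges. Origin under the plate centre, at bench height; z up. Long fence on the +x edge, inner face at x = +45 mm; short fence on the +y edge, inner face at y = +45 mm; they meet in the corner. Fence tops at z = 26 mm.
- stage_2_long: the long fence of stage_2: 110 mm long (its y), 10 mm thick (its x), top 26 mm above the bench; origin at its middle, at bench height; rigid
- stage_2_short: the short fence of stage_2: 55 mm long (its x), 10 mm thick (its y), top 26 mm above the bench; origin at its middle, at bench height; rigid
Mind the look-alikes: they are no part of the job. What is shaped like the stage_2 but blue, green or pink is not meant.

How it is judged:
By the outcome, as a careful person would: the job done as asked, in the order asked, and still so for the second after the job is handed in, while the arm keeps its last pose, push and grip.
It also fails if it takes over 42 s, if anything falls off the work surface, if the arm or the gripper's body presses on something with over 40 N, if the wrist force passes 120 N, or if a joint passes its speed limit or range.

### The arm

A 7-joint arm with a two-finger parallel gripper is mounted at the origin on the work surface. World frame = base frame: x ahead of the robot, y to its left, z up, the work surface at z = 0. Lengths are in m, angles in rad, forces in N, time in s.
With the tool pointing down it reaches from about 0.4 to 0.9 m from the base axis. Payload 5.5 kg.
Tool frame: the origin (TCP) lies between the finger pads; the fingertips stand 11 mm ahead of it and the grasp point (between the pads) lies 8 mm behind it (tip_extent is the distance from the TCP to the fingertips, in m); z points along the fingers, y is the line along which they close (so a half turn about z gives the same grasp; the last joint's range is limited). The gripper opens to 92 mm and grips with 3 to 60 N. Pads are 19 mm wide; open, the fingers measure 130 mm over their backs; the gripper's body (75 mm by 190 mm) begins 47 mm behind the grasp point.
Start: joints at [1.506, 0.501, -0.427, 1.55, 0.221, 1.138, -0.21], TCP at [0.209, -0.615, 0.238] pointing down, gripper open.
Joint ranges: [-2.88, 2.88], [-0.31, 2.03], [-1.54, 1.56], [0.2, 2.42], [-1.41, 4.55], [0.19, 2.02], [-2.57, 2.57]. Speed limits (rad/s): [2.57, 2.57, 3.14, 3.14, 3.14, 3.14, 3.14].

### API

Orientations are given as a unit quaternion [x, y, z, w].
In Python, from workcell import observe, read_camera, job_done, spot_in, pinpoint, tip_extent gives the robot as it stands.
- The arm moves only by the shell command python3 -m handwheel 'ROWS'. ROWS is JSON, a list of rows, each an object with "delta_pos": the shift along the tool's x, y, z in mm, a list of three; "turn": the turn, a rotation vector about the tool's x, y, z in units of 6 degrees (1.0 is 6 degrees), a list of three; "claw": the opening, from -1 (shut) to 1 (fully open), so that 0 is half open. A call has 1 to 20 rows; each row shifts and turns the commanded pose from where the row before left it, along the tool's axes as they then stand; what a row does not reach is not made up. A row lasts 1/12 s, in which the tool goes at most 41.7 mm and 7.16 degrees, less where a joint would pass 70% of its speed; a pose out of reach is approached as far as the arm can. A call is refused whole if a number of a shift passes 41.7 or a number of a turn 1, either way. A call with a gripper value outside its range is refused whole. The fingers move at their own pace and stop on an object; the grip force is fixed at half the most. Time passes only in rows, so rows that do not move let the fingers close. It gives the time, the measured TCP pose, the force, the opening and the grip force at its end, in the units of the state.
- observe(): the state, without advancing time (a new reading comes with each control period).
- read_camera(name): name is "side" or "top"; returns a dict with "pixels" (400x640x3 uint8, red, green, blue), "fx", "fy", "cx", "cy" (pixels), "k1" (the pictures are not rectified: a ray, as slopes to the right and down, at radius r is drawn at 1 + k1 r^2 times it, then the intrinsics apply), "camera_from_world" (4x4, takes a point from world to camera coordinates). Camera axes: x right, y up, looking along -z (the intrinsics and any distortion apply to the point x, -y, -z); pixel columns grow to the right and rows downward; lengths in m; the calibration is good to about 2 mm. A picture is of the moment at which its call begins. There is no depth.
- job_done(): hands the job in; it is judged then, once.
Trained networks look in the newest picture that a camera, given by its name, has taken for a name from the list of things; names that differ only in an ending like _2 or _b are one class to them, and where a whole thing is asked for, a point or a joint stands for the part that bears it (a point fixed in the world has none). Each returns a list of dicts, best first, with "conf" (0 to 1); they miss things now and then, are a little off and sometimes report something else, mostly with a low value. They report only what shows in the picture. A call takes as long as a camera call. They do not tell look-alikes from the thing itself.
- spot_in(camera, query): "at" ([x, y, z] in m, in the coordinates of the camera as it stood for that picture, good to about 4 mm: the middle of the surface that is visible of it).
- pinpoint(camera, query): "at" ([x, y, z] in m, in the coordinates of the camera as it stood for that picture, good to about 4 mm: a listed point, or the origin of a listed thing).
The state is a dict: "time_s": time; "joints": joint angles; "dq": joint speeds; "joint_torque": joint torques, N m; "tool_pos": TCP position; "tcp_rot": TCP orientation; "contact_force": force on the tool from outside, world axes, zero at the start; "wrist_torque": the same for the moment, N m; "grip_width": opening from 0.0 (shut) to 1.0 (fully open); "gripper_force": force on a finger pad.
Only numpy, scipy, OpenCV 4.12 (cv2) and the standard library are available. Lean on these libraries where they do the work, as an engineer would, in place of code of your own. Each camera call takes 0.05 s, during which the arm holds its last target. There are 200 camera calls.

## Working session

There is one attempt and no reset: what is moved stays moved. The work goes in short steps, Python scripts to look and compute and a shell command to move; the robot and the scene stay as the last step left them, time stands still between calls to the robot, and variables do not carry over. Pictures are saved under pics/ and viewed, at most 10 in all, crops included, and the job is handed in when it is done.

```bash
mkdir -p pics && cat > h.py <<'E'
import numpy as np, cv2
from workcell import *
from scipy.spatial.transform import Rotation as R
def w(c,p):
    T=np.linalg.inv(c["camera_from_world"]); return (T@np.r_[p,1])[:3]
def px(c,P):
    q=(np.array(c["camera_from_world"])@np.r_[P,1])[:3]; s=np.array([q[0],-q[1]])/-q[2]
    s=s*(1+c["k1"]*(s@s)); return np.array([c["fx"]*s[0]+c["cx"],c["fy"]*s[1]+c["cy"]])
def ray(c,uv,z):
    d=np.array([(uv[0]-c["cx"])/c["fx"],(uv[1]-c["cy"])/c["fy"]]); s=d.copy()
    for _ in range(20): s=d/(1+c["k1"]*(s@s))
    T=np.linalg.inv(c["camera_from_world"]); v=T[:3,:3]@np.array([s[0],-s[1],-1]); o=T[:3,3]
    return o+v*(z-o[2])/v[2]
E
python3 - <<'E'
from h import *
s=observe(); print({k:np.round(v,3) for k,v in s.items()},tip_extent)
for n in("top","side"):
    c=read_camera(n); cv2.imwrite(f"pics/{n}0.png",c["pixels"][:,:,::-1])
    print(n,c["fx"],c["k1"],np.round(np.linalg.inv(c["camera_from_world"]),3).tolist())
    for q in("carrier","carrier_center","mount","stage_1","stage_1_long","stage_1_short"):
        for d in pinpoint(n,q):
            P=w(c,d["at"]); print(q,round(d["conf"],2),np.round(P,3),px(c,P).round())
E
```

```text
{'time_s': np.float64(0.0), 'joints': array([ 1.506,  0.502, -0.427,  1.551,  0.221,  1.138, -0.21 ]), 'dq': array([ 0.001, -0.   , -0.001, -0.001, -0.002,  0.001,  0.   ]), 'joint_torque': array([-0.0000e+00, -5.6659e+01, -5.8160e+00, -2.7911e+01, -6.9000e-02,
        3.1000e-02,  0.0000e+00]), 'tool_pos': array([ 0.209, -0.615,  0.237]), 'tcp_rot': array([ 0.987,  0.163, -0.   , -0.001]), 'contact_force': array([-0.111, -0.237, -0.045]), 'wrist_torque': array([-0.015,  0.031,  0.02 ]), 'gripper_force': np.float64(0.0), 'grip_width': np.float64(1.002)} 0.011
top 456.86655566076183 -0.044902253711721414 [[0.028, 0.985, -0.169, 0.291], [-1.0, 0.027, -0.007, 0.17], [-0.003, 0.169, 0.986, 1.433], [0.0, 0.0, 0.0, 1.0]]
carrier 0.86 [ 0.471 -0.008  0.001] [376. 217.]
carrier_center 0.88 [ 0.474 -0.007  0.027] [377. 215.]
mount 0.55 [ 0.613 -0.197  0.011] [436. 174.]
stage_1 0.86 [ 0.609 -0.194  0.   ] [434. 176.]
stage_1 0.72 [ 0.615  0.175 -0.001] [319. 171.]
stage_1 0.66 [0.576 0.563 0.002] [198. 180.]
stage_1 0.63 [ 0.369  0.532 -0.   ] [204. 245.]
stage_1 0.58 [0.41  0.322 0.005] [271. 234.]
stage_1_short 0.5 [ 0.641 -0.15   0.004] [421. 166.]
side 366.42694076397345 -0.028638090975838505 [[0.977, 0.155, -0.145, 0.368], [-0.212, 0.727, -0.653, -0.527], [0.004, 0.669, 0.743, 0.83], [0.0, 0.0, 0.0, 1.0]]
carrier 0.6 [ 0.469 -0.007  0.004] [319. 263.]
carrier_center 0.92 [ 0.466 -0.005  0.03 ] [318. 257.]
carrier_center 0.67 [ 0.608 -0.192  0.01 ] [392. 317.]
mount 0.56 [ 0.611 -0.192  0.01 ] [393. 316.]
stage_1 0.85 [0.413 0.325 0.006] [281. 180.]
stage_1 0.73 [0.577 0.567 0.003] [316. 129.]
stage_1 0.64 [ 0.367  0.522 -0.003] [261. 146.]
stage_1 0.57 [0.61  0.176 0.002] [352. 205.]
stage_1_long 0.61 [ 0.664 -0.204 -0.005] [415. 319.]
stage_1_long 0.48 [0.628 0.225 0.001] [354. 193.]
stage_1_short 0.54 [ 0.636 -0.146 -0.   ] [396. 299.]
```

View pics/top0.png

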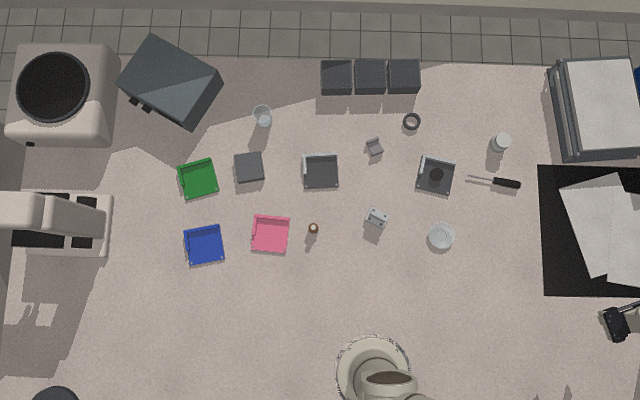

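```bash
python3 - <<'E'
import cv2
t=cv2.imread("pics/top0.png")[140:250,280:470]; s=cv2.imread("pics/side0.png")[150:360,240:440]
t=cv2.resize(t,None,fx=4.2,fy=4.2,interpolation=cv2.INTER_CUBIC); cv2.imwrite("pics/topc.png",t)
s=cv2.resize(s,None,fx=2.8,fy=2.8,interpolation=cv2.INTER_CUBIC); cv2.imwrite("pics/sidec.png",s)
E
```

```text
(no output)
```

View pics/topc.png

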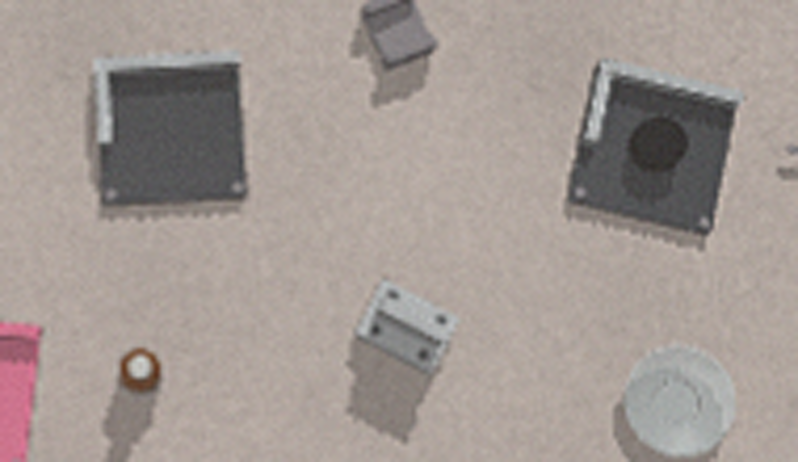

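View pics/sidec.png

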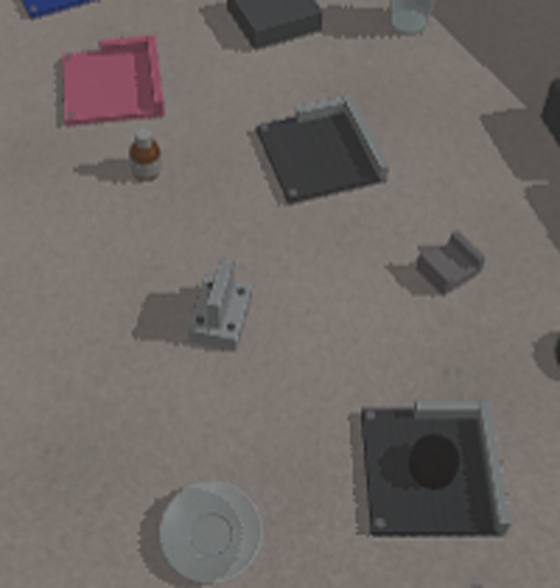

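The free stage is at top px (319,171); its long fence is on the +x side and its short fence on the +y side. Other stage-like things are the occupied stage (436,175), pink (271,234), green (198,180), blue (204,245), and the plain dark block (249,167). The carrier is the T with four holes at (376,217). Its look-alike is the small grey angle piece at (374,148), which has no rib or holes. The close crops confirm both choices.

```bash
cat > fit.py <<'E'
from h import *
from scipy.optimize import least_squares
ct,cs=read_camera("top"),read_camera("side")
T=lambda x,y:np.array([280+(x+.5)/4.2-.5,140+(y+.5)/4.2-.5]); S=lambda x,y:np.array([240+(x+.5)/2.8-.5,150+(y+.5)/2.8-.5])
def place(p,m):
    c,s=np.cos(p[2]),np.sin(p[2]); return np.array([p[0]+c*m[0]-s*m[1],p[1]+s*m[0]+c*m[1],m[2]])
st=[(ct,(55,55,26),T(94,60)),(ct,(55,-55,26),T(239,53)),(ct,(-55,-55,10),T(245,200)),(ct,(-55,55,10),T(102,207)),(ct,(0,55,26),T(98,143)),
(cs,(-55,55,10),S(257,126)),(cs,(-55,-55,10),S(291,196)),(cs,(55,-55,26),S(385,170)),(cs,(55,55,26),S(346,98)),(cs,(0,55,26),S(296,107))]
def run(pts,p0,hole=False):
    def f(p):
        o=[]
        for c,m,uv in pts:
            m=np.array(m)*(np.r_[p[3],p[4],1] if hole else 1)/1000
            o.append(px(c,place(p,m))-uv)
        return np.ravel(o)
    for sub in (None,):
        r=least_squares(f,p0,loss="soft_l1",x_scale=[.01,.01,.05]+[1]*(len(p0)-3)); print(r.x[:2].round(4),np.degrees(r.x[2]).round(2),r.x[3:],f(r.x).reshape(-1,2).round(1).tolist())
    return r.x
run(st,[.61,.176,0.]); run(st[:5],[.61,.176,0.]); run(st[5:],[.61,.176,0.])
ca=[(ct,(1,1,22),T(392,295)),(ct,(1,-1,22),T(442,320)),(ct,(-1,1,22),T(376,328)),(ct,(-1,-1,22),T(424,354)),
(cs,(1,1,22),S(240,291)),(cs,(-1,1,22),S(209,286)),(cs,(1,-1,22),S(231,326)),(cs,(-1,-1,22),S(200,319))]
run(ca,[.47,-.007,-.4,15,24],1);run(ca[:4],[.47,-.007,-.4,15,24],1);run(ca[4:],[.47,-.007,-.4,15,24],1)
E
python3 fit.py
```

```text
[0.612  0.1726] 4.99 [] [[-0.2, 0.6], [-0.1, 0.3], [0.6, 0.2], [-0.1, 0.6], [-0.2, -2.2], [-1.1, 0.3], [-1.6, 1.9], [0.8, -0.9], [0.9, -0.8], [2.1, -0.3]]
[0.6126 0.1726] 4.77 [] [[-0.1, 0.4], [-0.1, 0.2], [0.5, 0.1], [-0.1, 0.3], [-0.2, -2.5]]
[0.611  0.1727] 5.27 [] [[-1.5, 0.5], [-1.8, 2.0], [0.5, -0.9], [0.5, -0.8], [1.7, -0.2]]
[ 0.4688 -0.0059] -25.2 [14.511833   19.70560072] [[-0.3, 0.4], [-0.8, 0.1], [-0.5, 0.8], [-0.5, 0.3], [0.4, 0.4], [0.8, 0.1], [0.2, 0.4], [0.3, 0.7]]
[ 0.47   -0.0076] -26.3 [14.10371369 20.32298186] [[0.1, -0.0], [-0.1, 0.1], [-0.1, 0.1], [0.1, -0.1]]
[ 0.4681 -0.0044] -24.46 [14.85370566 19.21968951] [[-0.0, 0.1], [0.1, -0.1], [0.0, -0.2], [-0.1, 0.2]]
```

```bash
sed -i 's/(0,55,26)/(-10,55,26)/g' fit.py && python3 fit.py | head -3; python3 - <<'E'
from h import *
s=observe(); A=R.from_quat(s["tcp_rot"]).as_matrix(); print(A.round(3), s["tool_pos"])
yaw=np.radians(-25.3); 
# tool y along carrier x
d=np.array([.4691,-.0062])-s["tool_pos"][:2]
x=np.array([np.cos(yaw),np.sin(yaw)]); a=np.degrees(np.arctan2(A[1,1],A[0,1])); print("tool y deg",a,"need turn tool z units",-((-25.3-a))/6)
print("tool-frame shift mm",(A.T@np.r_[d,0]*1000).round(1))
E
```

```text
[0.6135 0.1728] 4.18 [] [[0.0, -0.1], [0.1, 0.1], [0.3, -0.0], [-0.3, -0.1], [-0.1, 0.2], [-0.5, 0.0], [-1.4, 1.7], [1.1, -0.8], [1.7, -0.7], [-0.3, 0.2]]
[0.6135 0.1727] 4.28 [] [[-0.0, -0.0], [0.1, 0.0], [0.3, -0.1], [-0.3, -0.1], [-0.1, 0.2]]
[0.6134 0.1729] 3.89 [] [[-0.5, -0.1], [-1.6, 1.6], [1.0, -0.7], [1.8, -0.7], [-0.3, 0.2]]
[[ 0.947  0.322  0.   ]
 [ 0.322 -0.947 -0.   ]
 [ 0.     0.    -1.   ]] [ 0.20929945 -0.61536955  0.23773212]
tool y deg -71.21854239289739 need turn tool z units -7.653090398816232
tool-frame shift mm [ 442.1 -493.1    0. ]
```

```bash
python3 -m handwheel '[{"delta_pos":[22.1,-24.6,0],"turn":[0,0,0],"claw":1},{"delta_pos":[22.1,-24.6,0],"turn":[0,0,0],"claw":1},{"delta_pos":[22.1,-24.6,0],"turn":[0,0,0],"claw":1},{"delta_pos":[22.1,-24.6,0],"turn":[0,0,0],"claw":1},{"delta_pos":[22.1,-24.6,0],"turn":[0,0,0],"claw":1},{"delta_pos":[22.1,-24.6,0],"turn":[0,0,0],"claw":1},{"delta_pos":[22.1,-24.6,0],"turn":[0,0,0],"claw":1},{"delta_pos":[22.1,-24.6,0],"turn":[0,0,0],"claw":1},{"delta_pos":[22.1,-24.6,0],"turn":[0,0,0],"claw":1},{"delta_pos":[22.1,-24.6,0],"turn":[0,0,0],"claw":1},{"delta_pos":[22.1,-24.6,0],"turn":[0,0,0],"claw":1},{"delta_pos":[22.1,-24.6,0],"turn":[0,0,0],"claw":1},{"delta_pos":[22.1,-24.6,0],"turn":[0,0,0],"claw":1},{"delta_pos":[22.1,-24.6,0],"turn":[0,0,0],"claw":1},{"delta_pos":[22.1,-24.6,0],"turn":[0,0,0],"claw":1},{"delta_pos":[22.1,-24.6,0],"turn":[0,0,0],"claw":1},{"delta_pos":[22.1,-24.6,0],"turn":[0,0,0],"claw":1},{"delta_pos":[22.1,-24.6,0],"turn":[0,0,0],"claw":1},{"delta_pos":[22.1,-24.6,0],"turn":[0,0,0],"claw":1},{"delta_pos":[22.1,-24.6,0],"turn":[0,0,0],"claw":1}]'
python3 -m handwheel '[{"delta_pos":[0,0,0],"turn":[0,0,-1],"claw":1},{"delta_pos":[0,0,0],"turn":[0,0,-1],"claw":1},{"delta_pos":[0,0,0],"turn":[0,0,-1],"claw":1},{"delta_pos":[0,0,0],"turn":[0,0,-1],"claw":1},{"delta_pos":[0,0,0],"turn":[0,0,-1],"claw":1},{"delta_pos":[0,0,0],"turn":[0,0,-1],"claw":1},{"delta_pos":[0,0,0],"turn":[0,0,-1],"claw":1},{"delta_pos":[0,0,0],"turn":[0,0,-0.65],"claw":1},{"delta_pos":[0,0,0],"turn":[0,0,0],"claw":1}]'
cat > to.py <<'E'
from h import *
import sys
x,y,yaw=map(float,sys.argv[1:4])  # target xy, tool-y heading deg
s=observe(); A=R.from_quat(s["tcp_rot"]).as_matrix(); a=np.degrees(np.arctan2(A[1,1],A[0,1]))
e=(yaw-a+90)%180-90
print("t",round(s["time_s"],2),"pos",s["tool_pos"].round(4),"yaw",a.round(2),"tilt",A[:,2].round(3),"turn",(-e/6).round(2),"shift",(A.T@np.r_[x-s["tool_pos"][0],y-s["tool_pos"][1],0]*1000).round(1),
"F",s["contact_force"].round(1),"M",s["wrist_torque"].round(2),"grip",s["grip_width"].round(3),s["gripper_force"].round(1),"q",s["joints"].round(2))
E
python3 to.py .4691 -.0062 -25.3
```

```text
time_s: 2.57
tool_pos: [0.4699, -0.0058, 0.2381]
tcp_rot: [0.987, 0.163, 0.0, 0.0]
contact_force: [0.1, -1.0, -1.3]
grip_width: 0.996
gripper_force: 0.0
time_s: 3.32
tool_pos: [0.4694, -0.0073, 0.2378]
tcp_rot: [0.844, 0.536, 0.0, 0.0]
contact_force: [0.9, -0.0, -0.9]
grip_width: 1.001
gripper_force: 0.0Traceback (most recent call last):
  File "to.py", line 7, in <module>
    "F",s["contact_force"].round(1),"M",s["wrist_torque"].round(2),"grip",s["grip_width"].round(3),s["gripper_force"].round(1),"q",s["joints"].round(2))
                                                                          ^^^^^^^^^^^^^^^^^^^^^
AttributeError: 'float' object has no attribute 'round'
```

```bash
sed -i 's/s\["gripper_force"\].round(1)/s["gripper_force"]/;s/s\["grip_width"\].round(3)/s["grip_width"]/' to.py
python3 -m handwheel '[{"delta_pos":[0,0,25],"turn":[0,0,0],"claw":1},{"delta_pos":[0,0,25],"turn":[0,0,0],"claw":1},{"delta_pos":[0,0,25],"turn":[0,0,0],"claw":1},{"delta_pos":[0,0,25],"turn":[0,0,0],"claw":1},{"delta_pos":[0,0,25],"turn":[0,0,0],"claw":1},{"delta_pos":[0,0,25],"turn":[0,0,0],"claw":1},{"delta_pos":[0,0,20],"turn":[0,0,0],"claw":1},{"delta_pos":[0,0,15],"turn":[0,0,0],"claw":1},{"delta_pos":[0,0,9],"turn":[0,0,0],"claw":1},{"delta_pos":[0,0,5],"turn":[0,0,0],"claw":1},{"delta_pos":[0,0,0],"turn":[0,0,0],"claw":1},{"delta_pos":[0,0,0],"turn":[0,0,0],"claw":1}]'
python3 to.py .4691 -.0062 -25.3
python3 -c "
from h import *
o=[cv2.resize(read_camera('side')['pixels'][180:330,250:400],(600,600),interpolation=2)]
cv2.imwrite('pics/pre.png',o[0][:,:,::-1])"
```

```text
time_s: 4.32
tool_pos: [0.4699, -0.0072, 0.0392]
tcp_rot: [0.845, 0.535, 0.0, 0.0]
contact_force: [0.5, -0.2, 0.4]
grip_width: 0.997
gripper_force: 0.0
t 4.32 pos [ 0.4699 -0.0072  0.0392] yaw -25.34 tilt [ 0.001 -0.    -1.   ] turn -0.01 shift [ 0.5 -1.1 -0. ] F [ 0.5 -0.2  0.4] M [-0.01 -0.1   0.01] grip 0.9971005978702158 0.0 q [ 0.56  0.59 -0.73  2.12  0.65  0.67 -1.06]
```

View pics/pre.png

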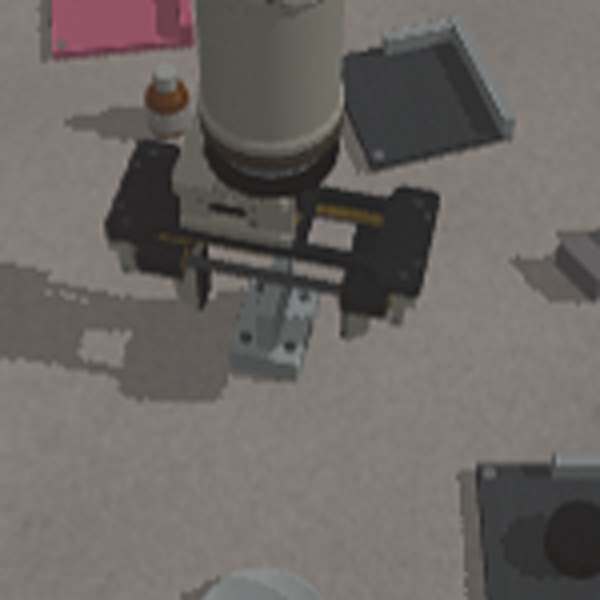

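The open fingers straddle the rib at crop (275,300), so I'm closing the gripper.

```bash
python3 -m handwheel '[{"delta_pos":[0,0,0],"turn":[0,0,0],"claw":-1},{"delta_pos":[0,0,0],"turn":[0,0,0],"claw":-1},{"delta_pos":[0,0,0],"turn":[0,0,0],"claw":-1},{"delta_pos":[0,0,0],"turn":[0,0,0],"claw":-1},{"delta_pos":[0,0,0],"turn":[0,0,0],"claw":-1},{"delta_pos":[0,0,0],"turn":[0,0,0],"claw":-1},{"delta_pos":[0,0,0],"turn":[0,0,0],"claw":-1},{"delta_pos":[0,0,0],"turn":[0,0,0],"claw":-1},{"delta_pos":[0,0,0],"turn":[0,0,0],"claw":-1},{"delta_pos":[0,0,0],"turn":[0,0,0],"claw":-1},{"delta_pos":[0,0,0],"turn":[0,0,0],"claw":-1},{"delta_pos":[0,0,0],"turn":[0,0,0],"claw":-1}]'
python3 to.py .4691 -.0062 -25.3
```

```text
time_s: 5.37
tool_pos: [0.4693, -0.0072, 0.0387]
tcp_rot: [0.845, 0.535, -0.0, -0.0]
contact_force: [0.4, -0.3, 0.6]
grip_width: 0.181
gripper_force: 0.0
t 5.37 pos [ 0.4693 -0.0072  0.0387] yaw -25.32 tilt [-0.  0. -1.] turn -0.0 shift [ 0.8 -0.6  0. ] F [ 0.4 -0.3  0.6] M [-0.03 -0.11 -0.01] grip 0.18134680250053026 0.0 q [ 0.56  0.59 -0.73  2.12  0.65  0.67 -1.06]
```

```bash
python3 -m handwheel '[{"delta_pos":[0,0,0],"turn":[0,0,0],"claw":-1},{"delta_pos":[0,0,0],"turn":[0,0,0],"claw":-1},{"delta_pos":[0,0,0],"turn":[0,0,0],"claw":-1},{"delta_pos":[0,0,0],"turn":[0,0,0],"claw":-1},{"delta_pos":[0,0,0],"turn":[0,0,0],"claw":-1},{"delta_pos":[0,0,0],"turn":[0,0,0],"claw":-1}]'
python3 -m handwheel '[{"delta_pos":[0,0,-5],"turn":[0,0,0],"claw":-1},{"delta_pos":[0,0,-15],"turn":[0,0,0],"claw":-1},{"delta_pos":[0,0,-20],"turn":[0,0,0],"claw":-1},{"delta_pos":[0,0,-20],"turn":[0,0,0],"claw":-1},{"delta_pos":[0,0,-20],"turn":[0,0,0],"claw":-1},{"delta_pos":[0,0,0],"turn":[0,0,-0.7],"claw":-1},{"delta_pos":[0,0,0],"turn":[0,0,-0.7],"claw":-1},{"delta_pos":[0,0,0],"turn":[0,0,-0.7],"claw":-1},{"delta_pos":[0,0,0],"turn":[0,0,-0.7],"claw":-1},{"delta_pos":[0,0,0],"turn":[0,0,-0.7],"claw":-1},{"delta_pos":[0,0,0],"turn":[0,0,-0.7],"claw":-1},{"delta_pos":[0,0,0],"turn":[0,0,-0.72],"claw":-1},{"delta_pos":[0,0,0],"turn":[0,0,0],"claw":-1},{"delta_pos":[0,0,0],"turn":[0,0,0],"claw":-1}]'
python3 to.py .6135 .1728 4.2
python3 - <<'E'
from h import *
for n in("top","side"):
    c=read_camera(n)
    for q in("carrier","carrier_center"):
        for d in pinpoint(n,q): print(n,q,round(d["conf"],2),w(c,d["at"]).round(4))
p=c["pixels"][150:330,250:430]; cv2.imwrite("pics/lift.png",cv2.resize(p,(600,600),interpolation=2)[:,:,::-1])
E
```

```text
time_s: 5.87
tool_pos: [0.4692, -0.0073, 0.0387]
tcp_rot: [0.845, 0.535, -0.0, -0.0]
contact_force: [0.6, 0.1, -1.9]
grip_width: 0.13
gripper_force: 30.0
time_s: 7.03
tool_pos: [0.469, -0.0073, 0.1187]
tcp_rot: [0.682, 0.732, -0.0, -0.0]
contact_force: [-0.1, 0.3, -3.0]
grip_width: 0.127
gripper_force: 30.0
t 7.03 pos [ 0.469  -0.0073  0.1187] yaw 4.08 tilt [-0.001  0.    -1.   ] turn -0.02 shift [169.4 157.   -0. ] F [-0.1  0.3 -3. ] M [ 0.   -0.04  0.04] grip 0.12722131771637316 29.97143715620041 q [ 0.77  0.51 -0.99  2.08  0.58  0.85 -0.49]
top carrier 0.54 [ 0.4692 -0.0067  0.0801]
top carrier_center 0.69 [6.694e-01 1.773e-01 3.000e-04]
top carrier_center 0.6 [ 0.4686 -0.0027  0.1078]
side carrier 0.75 [ 0.4675 -0.0049  0.0853]
side carrier_center 0.58 [ 0.4628 -0.0078  0.1128]
```

View pics/lift.png

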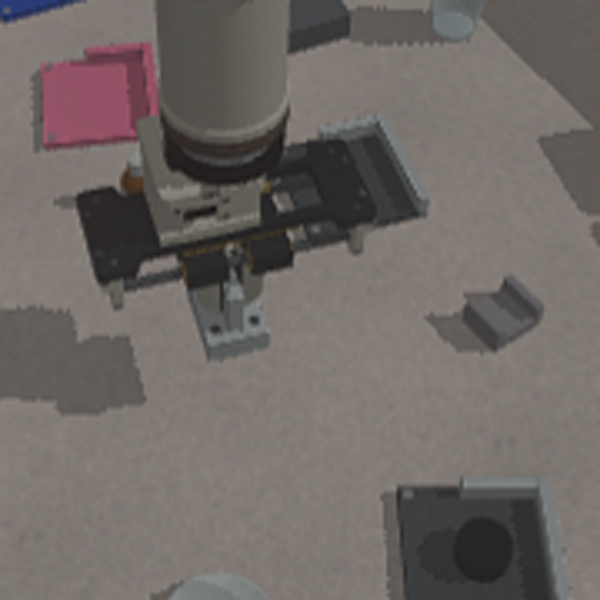

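```bash
python3 -m handwheel '[{"delta_pos":[14,14,0],"turn":[0,0,-0.02],"claw":-1},{"delta_pos":[14,14,0],"turn":[0,0,0],"claw":-1},{"delta_pos":[14,14,0],"turn":[0,0,0],"claw":-1},{"delta_pos":[14,14,0],"turn":[0,0,0],"claw":-1},{"delta_pos":[14,14,0],"turn":[0,0,0],"claw":-1},{"delta_pos":[14,14,0],"turn":[0,0,0],"claw":-1},{"delta_pos":[14,14,0],"turn":[0,0,0],"claw":-1},{"delta_pos":[14,14,0],"turn":[0,0,0],"claw":-1},{"delta_pos":[14,14,0],"turn":[0,0,0],"claw":-1},{"delta_pos":[14,14,0],"turn":[0,0,0],"claw":-1},{"delta_pos":[14,14,0],"turn":[0,0,0],"claw":-1},{"delta_pos":[14,13,0],"turn":[0,0,0],"claw":-1},{"delta_pos":[0,0,20],"turn":[0,0,0],"claw":-1},{"delta_pos":[0,0,20],"turn":[0,0,0],"claw":-1},{"delta_pos":[0,0,10],"turn":[0,0,0],"claw":-1},{"delta_pos":[0,0,10],"turn":[0,0,0],"claw":-1},{"delta_pos":[0,0,5],"turn":[0,0,0],"claw":-1},{"delta_pos":[0,0,0],"turn":[0,0,0],"claw":-1},{"delta_pos":[0,0,0],"turn":[0,0,0],"claw":-1}]'
python3 to.py .6135 .1728 4.2
python3 - <<'E'
from h import *
for n in("top","side"):
    c=read_camera(n)
    for d in pinpoint(n,"carrier"): print(n,round(d["conf"],2),w(c,d["at"]).round(4))
p=c["pixels"][140:260,290:410]; cv2.imwrite("pics/over.png",cv2.resize(p,(600,600),interpolation=2)[:,:,::-1])
E
```

```text
time_s: 8.92
tool_pos: [0.6234, 0.1728, 0.0541]
tcp_rot: [0.68, 0.733, 0.0, 0.0]
contact_force: [0.1, -0.3, -3.1]
grip_width: 0.127
gripper_force: 30.0
t 8.92 pos [0.6234 0.1728 0.0541] yaw 4.3 tilt [ 0.  0. -1.] turn 0.02 shift [ 0.7 -9.9 -0. ] F [ 0.1 -0.3 -3.1] M [-0.05 -0.12 -0.05] grip 0.1267085121665296 29.97188150882721 q [ 0.24  0.84 -0.82  1.67  0.73  0.96 -0.77]
side 0.69 [0.6233 0.1742 0.0194]
```

View pics/over.png

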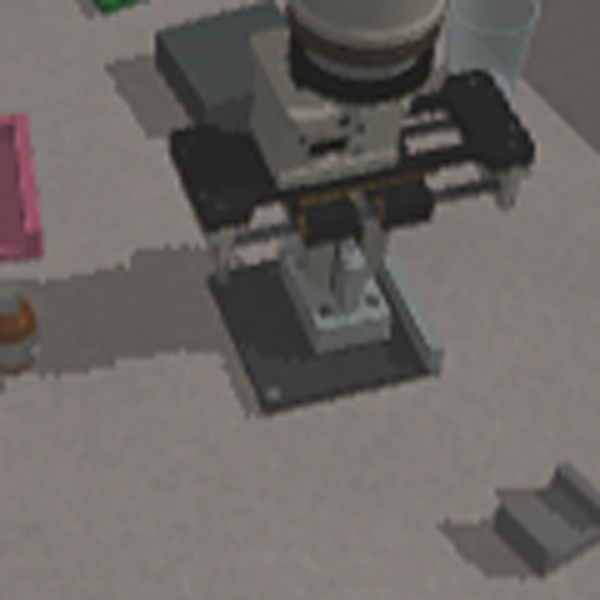

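The carrier at crop (340,300) hangs just over the free plate, clear of both fences and parallel to the long one. I'm lowering it gently until it touches.

```bash
python3 -m handwheel '[{"delta_pos":[0,0,2],"turn":[0,0,0],"claw":-1},{"delta_pos":[0,0,1],"turn":[0,0,0],"claw":-1},{"delta_pos":[0,0,1],"turn":[0,0,0],"claw":-1},{"delta_pos":[0,0,1],"turn":[0,0,0],"claw":-1},{"delta_pos":[0,0,0],"turn":[0,0,0],"claw":-1}]'
python3 -m handwheel '[{"delta_pos":[0,0,0.5],"turn":[0,0,0],"claw":-1},{"delta_pos":[0,0,0],"turn":[0,0,0],"claw":-1}]'
```

```text
time_s: 9.53
tool_pos: [0.6233, 0.1728, 0.0488]
tcp_rot: [0.68, 0.733, 0.0, 0.0]
contact_force: [-0.2, -0.5, -1.7]
grip_width: 0.132
gripper_force: 30.0
time_s: 9.7
tool_pos: [0.6233, 0.1728, 0.0487]
tcp_rot: [0.68, 0.733, -0.0, 0.0]
contact_force: [-1.8, -0.7, 2.1]
grip_width: 0.133
gripper_force: 30.0
```

```bash
python3 -m handwheel '[{"delta_pos":[0,2,0],"turn":[0,0,0],"claw":-1},{"delta_pos":[0,2,0],"turn":[0,0,0],"claw":-1},{"delta_pos":[0,2,0],"turn":[0,0,0],"claw":-1},{"delta_pos":[0,1,0],"turn":[0,0,0],"claw":-1},{"delta_pos":[0,1,0],"turn":[0,0,0],"claw":-1},{"delta_pos":[0,0,0],"turn":[0,0,0],"claw":-1}]'
python3 to.py .6135 .1728 4.2
python3 -m handwheel '[{"delta_pos":[0,1,0],"turn":[0,0,0],"claw":-1},{"delta_pos":[0,1,0],"turn":[0,0,0],"claw":-1},{"delta_pos":[0,0,0],"turn":[0,0,0],"claw":-1}]'
python3 to.py .6135 .1728 4.2
```

```text
time_s: 10.2
tool_pos: [0.6298, 0.1741, 0.0487]
tcp_rot: [0.68, 0.734, -0.001, -0.001]
contact_force: [-5.8, -1.2, 7.3]
grip_width: 0.129
gripper_force: 30.0
t 10.2 pos [0.6298 0.1741 0.0487] yaw 4.37 tilt [-0.002 -0.    -1.   ] turn 0.03 shift [ -0.  -16.3   0. ] F [-5.8 -1.2  7.3] M [-0.17  1.13 -0.02] grip 0.1287921044362516 29.97686505317688 q [ 0.24  0.86 -0.81  1.65  0.73  0.96 -0.76]
time_s: 10.45
tool_pos: [0.6318, 0.1744, 0.0487]
tcp_rot: [0.68, 0.734, -0.001, -0.001]
contact_force: [-5.8, 0.1, 5.9]
grip_width: 0.126
gripper_force: 30.0
t 10.45 pos [0.6318 0.1744 0.0487] yaw 4.37 tilt [-0.002 -0.    -1.   ] turn 0.03 shift [ -0.2 -18.3   0. ] F [-5.8  0.1  5.9] M [-0.13  1.1   0.02] grip 0.12576512670812728 29.976414442062378 q [ 0.24  0.86 -0.81  1.64  0.73  0.97 -0.76]
```

```bash
python3 -m handwheel '[{"delta_pos":[0,1,-0.3],"turn":[0,0,0],"claw":-1},{"delta_pos":[0,1,0],"turn":[0,0,0],"claw":-1},{"delta_pos":[0,0,0],"turn":[0,0,0],"claw":-1}]'
python3 to.py .6135 .1728 4.2
python3 -m handwheel '[{"delta_pos":[0,1,0],"turn":[0,0,0],"claw":-1},{"delta_pos":[0,0,0],"turn":[0,0,0],"claw":-1}]'
python3 to.py .6135 .1728 4.2
python3 -m handwheel '[{"delta_pos":[0,1,0],"turn":[0,0,0],"claw":-1},{"delta_pos":[0,0,0],"turn":[0,0,0],"claw":-1}]'
python3 to.py .6135 .1728 4.2
```

```text
time_s: 10.7
tool_pos: [0.635, 0.1743, 0.0487]
tcp_rot: [0.68, 0.733, 0.0, -0.0]
contact_force: [-3.7, 0.1, 3.1]
grip_width: 0.129
gripper_force: 30.0
t 10.7 pos [0.635  0.1743 0.0487] yaw 4.34 tilt [-0.     0.001 -1.   ] turn 0.02 shift [  0.1 -21.6   0. ] F [-3.7  0.1  3.1] M [0.04 0.71 0.02] grip 0.1288413920732756 29.973903000354767 q [ 0.23  0.86 -0.81  1.64  0.73  0.97 -0.76]
time_s: 10.87
tool_pos: [0.6357, 0.1743, 0.0487]
tcp_rot: [0.68, 0.733, -0.0, -0.0]
contact_force: [-4.6, -0.0, 5.1]
grip_width: 0.13
gripper_force: 30.0
t 10.87 pos [0.6357 0.1743 0.0487] yaw 4.34 tilt [-0.001  0.    -1.   ] turn 0.02 shift [  0.1 -22.3   0. ] F [-4.6 -0.   5.1] M [ 0.01  1.03 -0.05] grip 0.1296883914256369 29.975693821907043 q [ 0.23  0.87 -0.81  1.63  0.73  0.97 -0.76]
time_s: 11.03
tool_pos: [0.6368, 0.1743, 0.0487]
tcp_rot: [0.68, 0.733, -0.0, -0.0]
contact_force: [-5.7, -0.4, 5.6]
grip_width: 0.126
gripper_force: 30.0
t 11.03 pos [0.6368 0.1743 0.0487] yaw 4.34 tilt [-0.001  0.    -1.   ] turn 0.02 shift [  0.2 -23.3   0. ] F [-5.7 -0.4  5.6] M [-0.01  1.1  -0.03] grip 0.1262521036818009 29.975810050964355 q [ 0.23  0.87 -0.81  1.63  0.73  0.97 -0.76]
```

```bash
for i in 1; do python3 -m handwheel '[{"delta_pos":[0,1,0],"turn":[0,0,0],"claw":-1},{"delta_pos":[0,0,0],"turn":[0,0,0],"claw":-1}]'
python3 to.py .6135 .1728 4.2; done
python3 -m handwheel '[{"delta_pos":[0,1,0],"turn":[0,0,0],"claw":-1},{"delta_pos":[0,0,0],"turn":[0,0,0],"claw":-1}]'
python3 to.py .6135 .1728 4.2
```

```text
time_s: 11.2
tool_pos: [0.6378, 0.1744, 0.0488]
tcp_rot: [0.68, 0.733, -0.0, -0.0]
contact_force: [-5.9, 0.7, 5.6]
grip_width: 0.127
gripper_force: 30.0
t 11.2 pos [0.6378 0.1744 0.0488] yaw 4.34 tilt [-0.001  0.    -1.   ] turn 0.02 shift [  0.3 -24.3   0. ] F [-5.9  0.7  5.6] M [ 0.    1.13 -0.01] grip 0.12664588497372703 29.976082742214203 q [ 0.23  0.87 -0.81  1.63  0.73  0.97 -0.75]
time_s: 11.37
tool_pos: [0.6385, 0.1744, 0.0487]
tcp_rot: [0.68, 0.733, -0.0, -0.0]
contact_force: [-6.0, 0.6, 5.7]
grip_width: 0.13
gripper_force: 30.0
t 11.37 pos [0.6385 0.1744 0.0487] yaw 4.34 tilt [-0.001 -0.    -1.   ] turn 0.02 shift [  0.3 -25.1   0. ] F [-6.   0.6  5.7] M [-0.07  1.29  0.01] grip 0.12960852935587489 29.97972160577774 q [ 0.23  0.87 -0.81  1.63  0.73  0.97 -0.75]
```

```bash
python3 -m handwheel '[{"delta_pos":[0,1,0],"turn":[0,0,0],"claw":-1},{"delta_pos":[0,0,0],"turn":[0,0,0],"claw":-1}]'
python3 to.py .6135 .1728 4.2
python3 -m handwheel '[{"delta_pos":[0,1,0],"turn":[0,0,0],"claw":-1},{"delta_pos":[0,0,0],"turn":[0,0,0],"claw":-1}]'
python3 to.py .6135 .1728 4.2
python3 - <<'E'
from h import *
p=read_camera("side")["pixels"][150:240,310:400]; cv2.imwrite("pics/fence.png",cv2.resize(p,(600,600),interpolation=2)[:,:,::-1])
E
```

```text
time_s: 11.53
tool_pos: [0.6386, 0.1744, 0.0488]
tcp_rot: [0.68, 0.733, -0.001, -0.001]
contact_force: [-8.3, -1.4, 9.2]
grip_width: 0.13
gripper_force: 30.0
t 11.53 pos [0.6386 0.1744 0.0488] yaw 4.36 tilt [-0.003 -0.001 -1.   ] turn 0.03 shift [  0.3 -25.1   0.1] F [-8.3 -1.4  9.2] M [-0.21  1.82  0.09] grip 0.1296083047566794 29.98577445745468 q [ 0.23  0.87 -0.81  1.62  0.73  0.98 -0.75]
time_s: 11.7
tool_pos: [0.6387, 0.1744, 0.0488]
tcp_rot: [0.68, 0.734, -0.002, -0.001]
contact_force: [-10.7, -2.4, 11.4]
grip_width: 0.13
gripper_force: 30.0
t 11.7 pos [0.6387 0.1744 0.0488] yaw 4.38 tilt [-0.004 -0.001 -1.   ] turn 0.03 shift [  0.4 -25.3   0.1] F [-10.7  -2.4  11.4] M [-0.29  2.35  0.13] grip 0.12959945653126403 30.00076174736023 q [ 0.23  0.87 -0.81  1.62  0.73  0.98 -0.75]
```

View pics/fence.png

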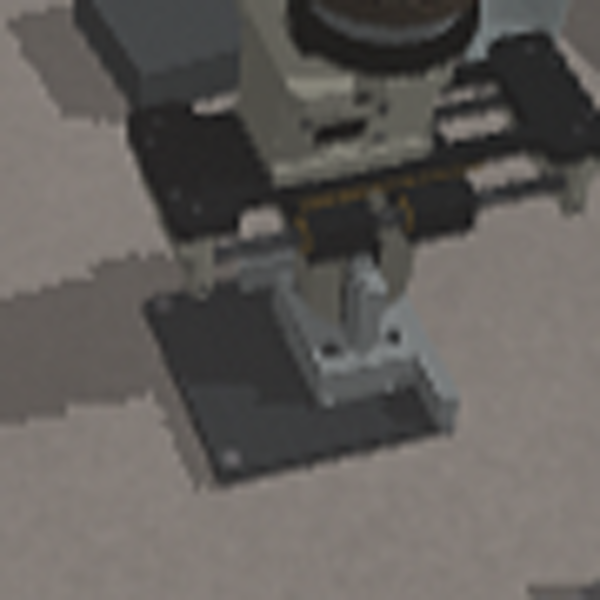

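The carrier now sits against the long fence: motion has stopped and the force is building. Next I slide it along the fence towards the short fence.

```bash
python3 -m handwheel '[{"delta_pos":[1,0,-0.4],"turn":[0,0,0],"claw":-1},{"delta_pos":[1,0,0],"turn":[0,0,0],"claw":-1},{"delta_pos":[1,0,0],"turn":[0,0,0],"claw":-1},{"delta_pos":[1,0,0],"turn":[0,0,0],"claw":-1},{"delta_pos":[1,0,0],"turn":[0,0,0],"claw":-1},{"delta_pos":[0,0,0],"turn":[0,0,0],"claw":-1}]'
python3 to.py .6135 .1728 4.2
python3 -m handwheel '[{"delta_pos":[1,0,0],"turn":[0,0,0],"claw":-1},{"delta_pos":[1,0,0],"turn":[0,0,0],"claw":-1},{"delta_pos":[1,0,0],"turn":[0,0,0],"claw":-1},{"delta_pos":[1,0,0],"turn":[0,0,0],"claw":-1},{"delta_pos":[0,0,0],"turn":[0,0,0],"claw":-1}]'
python3 to.py .6135 .1728 4.2
```

```text
time_s: 12.25
tool_pos: [0.6387, 0.1747, 0.0489]
tcp_rot: [0.68, 0.733, -0.005, 0.001]
contact_force: [-12.5, -9.7, 13.8]
grip_width: 0.125
gripper_force: 30.0
t 12.25 pos [0.6387 0.1747 0.0489] yaw 4.24 tilt [-0.005 -0.008 -1.   ] turn 0.01 shift [ -0.  -25.3   0.1] F [-12.5  -9.7  13.8] M [-1.94  2.69  0.19] grip 0.12523958470117014 30.018722712993622 q [ 0.22  0.87 -0.8   1.62  0.73  0.98 -0.76]
time_s: 12.67
tool_pos: [0.6387, 0.175, 0.0491]
tcp_rot: [0.681, 0.732, -0.007, 0.002]
contact_force: [-14.6, -15.2, 19.8]
grip_width: 0.131
gripper_force: 30.0
t 12.67 pos [0.6387 0.175  0.0491] yaw 4.11 tilt [-0.006 -0.013 -1.   ] turn -0.01 shift [ -0.4 -25.3   0.2] F [-14.6 -15.2  19.8] M [-3.4   3.07  0.16] grip 0.13055631947702706 30.016818344593048 q [ 0.22  0.87 -0.8   1.62  0.73  0.99 -0.76]
```

The carrier is jammed by friction: 9 mm commanded gave only 0.6 mm of motion, and the downward force climbed to 20 N. I'll unload, lift it just clear, and move along before pressing again.

```bash
python3 -m handwheel '[{"delta_pos":[-4,-1.5,0],"turn":[0,0,0],"claw":-1},{"delta_pos":[-5,-2,0],"turn":[0,0,0],"claw":-1},{"delta_pos":[0,0,0],"turn":[0,0,0],"claw":-1}]'
python3 to.py .6135 .1728 4.2
python3 -m handwheel '[{"delta_pos":[0,-1,-0.5],"turn":[0,0,0],"claw":-1},{"delta_pos":[0,0,-0.5],"turn":[0,0,0],"claw":-1},{"delta_pos":[0,0,0],"turn":[0,0,0],"claw":-1}]'
python3 to.py .6135 .1728 4.2
```

```text
time_s: 12.92
tool_pos: [0.6383, 0.1723, 0.0488]
tcp_rot: [0.68, 0.733, 0.0, 0.001]
contact_force: [0.4, -1.6, -0.7]
grip_width: 0.133
gripper_force: 30.0
t 12.92 pos [0.6383 0.1723 0.0488] yaw 4.24 tilt [ 0.001 -0.001 -1.   ] turn 0.01 shift [  2.3 -24.7  -0. ] F [ 0.4 -1.6 -0.7] M [-0.25  0.16  0.06] grip 0.13311353309316248 29.98083382844925 q [ 0.23  0.87 -0.81  1.63  0.73  0.97 -0.75]
time_s: 13.17
tool_pos: [0.6369, 0.1743, 0.0497]
tcp_rot: [0.68, 0.733, 0.0, -0.0]
contact_force: [0.6, 0.5, -3.3]
grip_width: 0.134
gripper_force: 30.0
t 13.17 pos [0.6369 0.1743 0.0497] yaw 4.34 tilt [ 0.     0.001 -1.   ] turn 0.02 shift [  0.3 -23.5  -0. ] F [ 0.6  0.5 -3.3] M [ 0.03 -0.11  0.01] grip 0.13385409368733958 29.97175008058548 q [ 0.23  0.87 -0.81  1.63  0.73  0.97 -0.76]
```

```bash
python3 -m handwheel '[{"delta_pos":[2,0,0],"turn":[0,0,0],"claw":-1},{"delta_pos":[2,0,0],"turn":[0,0,0],"claw":-1},{"delta_pos":[2,0,0],"turn":[0,0,0],"claw":-1},{"delta_pos":[2,0,0],"turn":[0,0,0],"claw":-1},{"delta_pos":[0,0,0],"turn":[0,0,0],"claw":-1}]'
python3 to.py .6135 .1728 4.2
python3 -m handwheel '[{"delta_pos":[1,0,0],"turn":[0,0,0],"claw":-1},{"delta_pos":[1,0,0],"turn":[0,0,0],"claw":-1},{"delta_pos":[1,0,0],"turn":[0,0,0],"claw":-1},{"delta_pos":[0,0,0],"turn":[0,0,0],"claw":-1}]'
python3 to.py .6135 .1728 4.2
```

```text
time_s: 13.58
tool_pos: [0.6359, 0.1829, 0.05]
tcp_rot: [0.68, 0.734, 0.0, -0.0]
contact_force: [-0.1, -0.5, -1.7]
grip_width: 0.132
gripper_force: 30.0
t 13.58 pos [0.6359 0.1829 0.05  ] yaw 4.38 tilt [ 0.     0.001 -1.   ] turn 0.03 shift [ -8.4 -23.1  -0. ] F [-0.1 -0.5 -1.7] M [-0.04 -0.1   0.04] grip 0.13178864112320052 29.97198611497879 q [ 0.22  0.87 -0.81  1.63  0.73  0.97 -0.77]
time_s: 13.92
tool_pos: [0.6358, 0.1851, 0.05]
tcp_rot: [0.68, 0.733, 0.0, -0.0]
contact_force: [0.2, 0.0, -2.1]
grip_width: 0.134
gripper_force: 30.0
t 13.92 pos [0.6358 0.1851 0.05  ] yaw 4.33 tilt [ 0.  0. -1.] turn 0.02 shift [-10.6 -23.2  -0. ] F [ 0.2  0.  -2.1] M [-0.01 -0.1   0.04] grip 0.1335309405451441 29.971919059753418 q [ 0.22  0.87 -0.81  1.63  0.73  0.97 -0.77]
```

Free motion confirmed. I'll continue in 1 mm steps until it meets the short fence.

```bash
python3 -m handwheel '[{"delta_pos":[1,0,0],"turn":[0,0,0],"claw":-1},{"delta_pos":[1,0,0],"turn":[0,0,0],"claw":-1},{"delta_pos":[0,0,0],"turn":[0,0,0],"claw":-1}]'
python3 to.py .6135 .1728 4.2
python3 -m handwheel '[{"delta_pos":[1,0,0],"turn":[0,0,0],"claw":-1},{"delta_pos":[1,0,0],"turn":[0,0,0],"claw":-1},{"delta_pos":[0,0,0],"turn":[0,0,0],"claw":-1}]'
python3 to.py .6135 .1728 4.2
```

```text
time_s: 14.17
tool_pos: [0.6358, 0.1866, 0.0499]
tcp_rot: [0.68, 0.733, -0.0, 0.0]
contact_force: [0.1, -0.1, -2.2]
grip_width: 0.132
gripper_force: 30.0
t 14.17 pos [0.6358 0.1866 0.0499] yaw 4.32 tilt [ 0.    -0.001 -1.   ] turn 0.02 shift [-12.1 -23.2   0. ] F [ 0.1 -0.1 -2.2] M [-0.17 -0.13  0.01] grip 0.13174104913275525 29.972777366638184 q [ 0.21  0.87 -0.81  1.63  0.73  0.98 -0.77]
time_s: 14.42
tool_pos: [0.6359, 0.1868, 0.05]
tcp_rot: [0.68, 0.733, -0.001, 0.001]
contact_force: [-1.1, -4.6, 1.2]
grip_width: 0.128
gripper_force: 30.0
t 14.42 pos [0.6359 0.1868 0.05  ] yaw 4.27 tilt [-0.    -0.003 -1.   ] turn 0.01 shift [-12.3 -23.4   0. ] F [-1.1 -4.6  1.2] M [-1.13  0.03  0.11] grip 0.128448919267097 29.99682068824768 q [ 0.21  0.87 -0.81  1.62  0.73  0.98 -0.77]
```

```bash
python3 -m handwheel '[{"delta_pos":[-2,0,0],"turn":[0,0,0],"claw":-1},{"delta_pos":[0,1.5,0],"turn":[0,0,0],"claw":-1},{"delta_pos":[0,0,0.5],"turn":[0,0,0],"claw":-1},{"delta_pos":[0,0,0.6],"turn":[0,0,0],"claw":-1},{"delta_pos":[0,0,0],"turn":[0,0,0],"claw":-1}]'
python3 to.py .6135 .1728 4.2
python3 -m handwheel '[{"delta_pos":[1,1,0],"turn":[0,0,0],"claw":-1},{"delta_pos":[1,1,0],"turn":[0,0,0],"claw":-1},{"delta_pos":[0,0,0],"turn":[0,0,0],"claw":-1}]'
python3 to.py .6135 .1728 4.2
```

```text
time_s: 14.83
tool_pos: [0.6374, 0.1867, 0.0488]
tcp_rot: [0.68, 0.733, -0.0, 0.0]
contact_force: [-0.2, -2.1, -1.7]
grip_width: 0.134
gripper_force: 30.0
t 14.83 pos [0.6374 0.1867 0.0488] yaw 4.31 tilt [ 0. -0. -1.] turn 0.02 shift [-12.1 -24.9  -0. ] F [-0.2 -2.1 -1.7] M [-0.55 -0.09  0.08] grip 0.1339002865144365 29.98093754053116 q [ 0.21  0.87 -0.81  1.62  0.73  0.98 -0.77]
time_s: 15.08
tool_pos: [0.6376, 0.187, 0.0489]
tcp_rot: [0.68, 0.733, -0.003, 0.0]
contact_force: [-5.7, -7.3, 6.0]
grip_width: 0.131
gripper_force: 30.0
t 15.08 pos [0.6376 0.187  0.0489] yaw 4.31 tilt [-0.003 -0.005 -1.   ] turn 0.02 shift [-12.3 -25.1   0.1] F [-5.7 -7.3  6. ] M [-1.64  1.28  0.17] grip 0.13051039832710087 30.005130171775818 q [ 0.21  0.87 -0.81  1.62  0.73  0.98 -0.77]
```

```bash
python3 -m handwheel '[{"delta_pos":[1,1,-0.1],"turn":[-0.03,0.04,0],"claw":-1},{"delta_pos":[1,1,-0.1],"turn":[-0.03,0.04,0],"claw":-1},{"delta_pos":[0.5,1,-0.1],"turn":[-0.03,0.04,0],"claw":-1},{"delta_pos":[0,0,0],"turn":[0,0,0],"claw":-1}]'
python3 to.py .6135 .1728 4.2
```

```text
time_s: 15.42
tool_pos: [0.6376, 0.1869, 0.0487]
tcp_rot: [0.68, 0.733, 0.001, -0.001]
contact_force: [-13.8, -13.2, 13.2]
grip_width: 0.129
gripper_force: 30.0
t 15.42 pos [0.6376 0.1869 0.0487] yaw 4.26 tilt [-0.001  0.003 -1.   ] turn 0.01 shift [-12.3 -25.1  -0. ] F [-13.8 -13.2  13.2] M [-3.13  3.06  0.16] grip 0.12878279577822402 30.025556981563568 q [ 0.21  0.87 -0.81  1.62  0.73  0.97 -0.77]
```

```bash
python3 -m handwheel '[{"delta_pos":[1,1,-0.4],"turn":[0,0,0],"claw":-1},{"delta_pos":[1,1,-0.4],"turn":[0.02,0,0],"claw":-1},{"delta_pos":[0,0,0],"turn":[0,0,0],"claw":-1},{"delta_pos":[0,0,0],"turn":[0,0,0],"claw":-1},{"delta_pos":[0,0,0],"turn":[0,0,0],"claw":-1}]'
python3 to.py .6135 .1728 4.2
python3 - <<'E'
from h import *
a=read_camera("side"); b=read_camera("top")
for n,c in(("side",a),("top",b)):
    for d in pinpoint(n,"carrier")+pinpoint(n,"mount"): print(n,round(d["conf"],2),w(c,d["at"]).round(4))
f=lambda p:cv2.resize(p,(400,400),interpolation=2)
cv2.imwrite("pics/end.png",np.hstack([f(a["pixels"][145:235,310:400]),f(b["pixels"][125:205,280:360])])[:,:,::-1])
E
```

```text
time_s: 15.83
tool_pos: [0.6378, 0.187, 0.0489]
tcp_rot: [0.68, 0.733, -0.002, -0.002]
contact_force: [-17.7, -16.9, 16.1]
grip_width: 0.128
gripper_force: 30.0
t 15.83 pos [0.6378 0.187  0.0489] yaw 4.24 tilt [-0.006 -0.001 -1.   ] turn 0.01 shift [-12.4 -25.3   0.2] F [-17.7 -16.9  16.1] M [-3.81  3.98  0.28] grip 0.1275321655532903 30.040236711502075 q [ 0.21  0.88 -0.81  1.61  0.73  0.98 -0.77]
side 0.79 [0.6361 0.1887 0.0159]
side 0.84 [ 0.6135 -0.1919  0.013 ]
top 0.58 [ 0.6142 -0.1965  0.0087]
```

View pics/end.png

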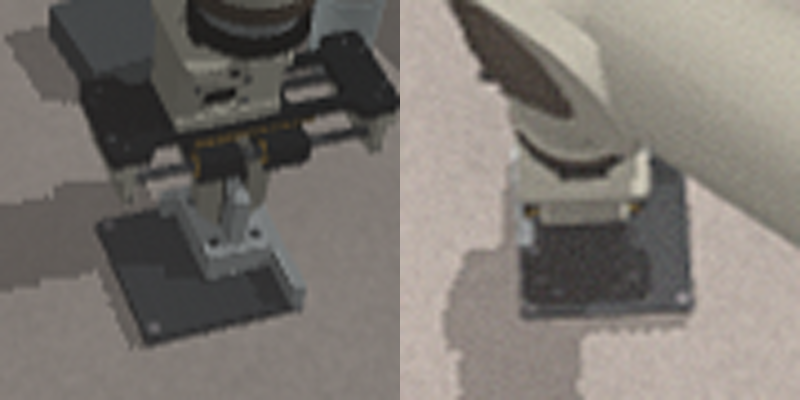

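The carrier sits in the corner, with its side along the long fence at crop (270,255) and its end at the short fence (165,205). The mount hasn't moved. I'll trim the small tilt, then check and hand in.

```bash
python3 -m handwheel '[{"delta_pos":[0,0,0],"turn":[-0.04,0,0],"claw":-1},{"delta_pos":[0,0,0],"turn":[-0.03,0,0],"claw":-1},{"delta_pos":[0,0,0],"turn":[0,0,0],"claw":-1},{"delta_pos":[0,0,0],"turn":[0,0,0],"claw":-1},{"delta_pos":[0,0,0],"turn":[0,0,0],"claw":-1},{"delta_pos":[0,0,0],"turn":[0,0,0],"claw":-1}]'
python3 to.py .6135 .1728 4.2
```

```text
time_s: 16.63
tool_pos: [0.6377, 0.187, 0.0488]
tcp_rot: [0.681, 0.733, 0.0, 0.0]
contact_force: [-17.6, -16.8, 15.5]
grip_width: 0.127
gripper_force: 30.1
t 16.63 pos [0.6377 0.187  0.0488] yaw 4.23 tilt [ 0.001 -0.    -1.   ] turn 0.0 shift [-12.3 -25.1  -0. ] F [-17.6 -16.8  15.5] M [-3.79  4.24  0.2 ] grip 0.12731145122503673 30.064073503017426 q [ 0.21  0.87 -0.81  1.62  0.73  0.98 -0.77]
```

The tool is upright, and the pushes are steady at about 17 N on each fence.

```bash
python3 -c "
from workcell import *
print(job_done())"
```

```text
the job is handed in; nothing more can be done
None
```

I handed the job in at about 16.6 s: the carrier is flat in the corner of the free stage, still gripped and pressed with about 17 N against each fence, and the round mount has not moved.

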